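Stack the wooden test strips crosswise to dry and weigh the stack down

ROBOT

A 6-joint arm with a two-finger parallel gripper is mounted at the origin on the work surface. World frame = base frame: x ahead of the robot, y to its left, z up, the work surface at z = 0. Lengths are in mm, angles in rad, forces in N, time in s.
With the tool pointing down it reaches from about 250 to 800 mm from the base axis. Payload 3.9 kg.
Tool frame: the origin (TCP) lies at the very end of the fingers, on their centre line; the grasp point (between the pads) lies 19 mm behind it; z points along the fingers, y is the line along which they close (so a half turn about z gives the same grasp; the last joint's range is limited). The gripper opens to 85 mm and grips with 20 to 120 N. Pads are 22 mm wide; open, the fingers measure 114 mm over their backs; the gripper's body (76 mm by 85 mm) begins 54 mm behind the grasp point. The pads swing forward as they close: fully open they stand 13 mm farther back than shut.
Start: joints at [1.314, 0.26, -0.138, 1.173, 0, 1.571], TCP at [133.339, 507.776, 231.304] pointing down, gripper open.
Joint ranges: [-2.78, 2.78], [-0.83, 1.72], [-1.28, 1.37], [-1.9, 2.12], [-1.57, 1.48], [-3.14, 3.14]. Speed limits (rad/s): [2.57, 2.57, 3.14, 3.14, 3.14, 3.14].

INTERFACE

Orientations are given as a unit quaternion [w, x, y, z].
In Python, from workcell import status, eyes, job, find_in gives the robot as it stands. The module is installed in compiled form; this text tells all that it offers.
- The arm moves only by the tool move_arm, never from a script. Its argument "plan" is a list of rows, each a list of 5 numbers: the shift along the tool's x, y, z in mm, then the turn about the tool's z in rad, then the gripper's target within -1 to 1 (shut at 1, half-way at 0, fully open at -1). In form: [[tx, ty, tz, roll, grip], ...]. A call has exactly 8 rows; each row is the pose to reach, as a shift and turn from the pose commanded when the call began, along the tool's axes at that moment; what a row does not reach only later rows make up. A row lasts 1/12 s, in which the tool goes at most 41.7 mm and 7.16 degrees, less where a joint would pass 70% of its speed; a pose out of reach is approached as far as the arm can. A call with a gripper value outside its range is refused whole. The fingers move at their own pace and stop on an object; "squeeze" is the grip in N (left out, the last holds). Time passes only in rows, so rows that repeat a pose let the fingers close, or fill a call up. It gives the time, the measured TCP pose, the force, the opening and the grip force at its end, in the units of the state.
- status.read_state(): the state, without advancing time (a new reading comes with each control period).
- eyes.grab_frame(name): name is "scene" or "top" or "wrist"; returns a dict with "pixels" (480x640x3 uint8, blue, green, red), "camera_matrix" (3x3 intrinsics, pixels), "camera_from_world" (4x4, takes a point from world to camera coordinates); the wrist camera has in their place "hand_eye" (4x4, takes a point from camera to tool coordinates, whose origin is the TCP and whose axes are the flange's). Camera axes: x right, y down, z forward; pixel columns grow to the right and rows downward; lengths in mm; the calibration is good to about 2 mm. The wrist camera is an equidistant fisheye: a pixel r from the principal point sees the ray r / f radians off the axis. A picture is of the moment at which its call begins: read the wrist's pose just before it. There is no depth.
- job.close_job(): hands the job in; it is judged then, once.
Trained networks look in the newest picture that a camera, given by its name, has taken for a name from the list of things; names that differ only in an ending like _2 or _b are one class to them, and where a whole thing is asked for, a point or a joint stands for the part that bears it (a point fixed in the world has none). Each returns a list of dicts, best first, with "confidence" (0 to 1); they miss things now and then, are a little off and sometimes report something else, mostly with a low value. They report only what shows in the picture. A call takes as long as a camera call.
- find_in(name, camera): "point" ([column, row] in pixels, amid what is visible of it).
The state is a dict: "time": time; "joints": joint angles; "joint_velocities": joint speeds; "joint_efforts": joint torques, N m; "tool_pos": TCP position; "eef_rot": TCP orientation; "contact_force": force on the tool from outside, world axes, zero at the start; "wrist_torque": the same for the moment, N m; "grip_width": opening from 0.0 (shut) to 1.0 (fully open); "grasp_force": force on a finger pad.
Only numpy, scipy, OpenCV 4.12 (cv2) and the standard library are available. Lean on these libraries where they do the work, as an engineer would, in place of code of your own. Each camera call takes 0.05 s, during which the arm holds its last target. There are 200 camera calls.

TASK

Finish the drying stack on the wire rack: lay the four loose wooden strips from the blue mat on top of the two already there, two to a layer, each layer crosswise to the one below, with the same spacing as the first pair and centred over it, so that the stack is square and the third layer lies straight above the first. Then lay the steel bar flat across the middle of the top two strips, at right angles to them, to weigh the stack down. Set every piece down gently instead of dropping it, do not shift the first two strips, and leave the beaker, the wash bottle and the culture dish where they are.

Things in the scene. Friction and masses are not known exactly. Their poses are not given: they have to be found in the camera images.
- rack: fixed stainless wire shelf, 248 x 248 mm outside, on four short feet; the rods' tops, on which the first strips lie, are 20 mm above the bench. Origin: on the bench under its centre. It may stand left or right of the robot, turned
- mat: fixed blue silicone mat, 190 (x) x 330 (y) x 3 mm, on the other side of the bench; the four loose strips and the steel bar lie on it, side by side along the mat's y in any order, about 68 mm from centre to centre. Origin: centre of its underside
- base_a: one of the two beech strips already lying on the rack as the first layer (130 x 25 x 16 mm, like the loose ones, not fastened). Origin: centre of its underside; x along its length, z up. The other first-layer strip lies parallel, its centre about 84 mm off along this strip's +y
- base_b: the other first-layer strip, parallel to base_a, about 84 mm away centre to centre (59 mm clear gap); origin and axes alike
- strip_1: one of four identical loose beech test strips, pale wood, 130 x 25 x 16 mm, about 36 g, starting flat on the mat. Origin: centre of its underside; x along its 130 mm length, y across its width, z up
- strip_2: one of four identical loose beech test strips, pale wood, 130 x 25 x 16 mm, about 36 g, starting flat on the mat. Origin: centre of its underside; x along its 130 mm length, y across its width, z up
- strip_3: one of four identical loose beech test strips, pale wood, 130 x 25 x 16 mm, about 36 g, starting flat on the mat. Origin: centre of its underside; x along its 130 mm length, y across its width, z up
- strip_4: one of four identical loose beech test strips, pale wood, 130 x 25 x 16 mm, about 36 g, starting flat on the mat. Origin: centre of its underside; x along its 130 mm length, y across its width, z up
- bar: loose steel flat bar used as a weight, bright metal, 140 x 30 x 12 mm, about 390 g, starting flat on the mat. Origin: centre of its underside; x along its 140 mm length, y across, z up
- beaker: bystander: empty glass beaker, 74 mm across, 96 mm high, beyond the work. Origin: centre of its underside
- wash_bottle: bystander: whitish wash bottle with blue cap and spout, 72 mm across, about 200 mm high, beyond the work. Origin: centre of its underside
- dish: bystander: closed culture dish, 91 mm across, 16 mm high, beyond the work. Origin: centre of its underside

How it is judged:
By the outcome, as a careful person would: the job done as asked, in the order asked, and still so for the second after the job is handed in, with the robot touching nothing.
It also fails if it takes over 72 s, if anything falls off the work surface, if the arm or the gripper's body presses on something with over 40 N, if the wrist force passes 120 N, or if a joint passes its speed limit or range.

## Working session

There is one attempt and no reset: what is moved stays moved. The work goes in short steps, Python scripts to look and compute and a tool call to move; the robot and the scene stay as the last step left them, time stands still between calls to the robot, and variables do not carry over. Pictures are saved under pics/ and viewed, at most 10 in all, crops included, and the job is handed in when it is done.

Besides the shell and the picture viewer there is one more tool, called after "Request:" as name([rows], argument=value, ...), one row to a line, values as JSON. move_arm: Moves the arm, as the interface text tells. Its arguments: {"type":"object","properties":{"plan":{"type":"array"},"squeeze":{"type":"number"}},"required":["plan"]}

```bash
mkdir -p pics
cat > h.py <<'E'
import numpy as np, cv2
from workcell import status, eyes, job, find_in
def ray(f,px):
    K=np.array(f["camera_matrix"]);T=np.array(f["camera_from_world"])
    d=np.linalg.inv(K)@np.array([px[0],px[1],1.]);R=T[:3,:3]
    return -R.T@T[:3,3], R.T@d
def at_z(f,px,z):
    c,d=ray(f,px); return c+d*(z-c[2])/d[2]
def proj(f,P):
    T=np.array(f["camera_from_world"]);q=T[:3,:3]@np.array(P,float)+T[:3,3];q=np.array(f["camera_matrix"])@q
    return q[:2]/q[2]
E
python3 - <<'E'
from h import *
s=status.read_state();print({k:np.round(v,3) for k,v in s.items()})
for c in("top","scene"):
    f=eyes.grab_frame(c);cv2.imwrite(f"pics/{c}0.png",f["pixels"]);np.save(f"{c}0.npy",f,allow_pickle=True)
    print(c,ray(f,(320,240)))
    for n,z in(("strip_1",16),("bar",15),("base_a",36),("rack",20),("mat",3),("beaker",90),("dish",16),("wash_bottle",150)):
        for d in find_in(n,c): print(n,np.round(d["point"]),round(d["confidence"],2),np.round(at_z(f,d["point"],z)))
E
```

```text
{'time': np.float64(0.0), 'joints': array([ 1.314,  0.261, -0.139,  1.173,  0.   ,  1.571]), 'joint_velocities': array([ 0.001, -0.002, -0.   , -0.   ,  0.   ,  0.   ]), 'joint_efforts': array([ 0.0000e+00, -4.0568e+01,  2.5392e+01,  1.9000e-02,  0.0000e+00,
        0.0000e+00]), 'tool_pos': array([133.141, 507.123, 230.44 ]), 'eef_rot': array([-0.   ,  0.128,  0.992, -0.001]), 'contact_force': array([0.03 , 0.044, 0.213]), 'wrist_torque': array([ 0.011, -0.016,  0.036]), 'grasp_force': np.float64(0.0), 'grip_width': np.float64(1.0)}
top (array([429.2393825 ,   9.66047911, 968.75435353]), array([ 0.21713246,  0.01314339, -0.97607928]))
strip_1 [159. 278.] 0.95 [553. 336.  16.]
strip_1 [257. 302.] 0.88 [512. 141.  16.]
strip_1 [192. 291.] 0.8 [530. 270.  16.]
strip_1 [224. 293.] 0.67 [527. 206.  16.]
bar [287. 314.] 0.79 [492.  82.  15.]
base_a [439. 312.] 0.94 [ 505. -210.   36.]
base_a [451. 273.] 0.67 [ 580. -234.   36.]
rack [443. 292.] 0.64 [ 544. -222.   20.]
mat [220. 294.] 0.74 [527. 217.   3.]
mat [342. 186.] 0.21 [762. -20.   3.]
beaker [273. 167.] 0.83 [765. 117.  90.]
dish [344. 187.] 0.94 [754. -22.  16.]
wash_bottle [413. 150.] 0.74 [ 784. -141.  150.]
scene (array([869.95083716, 470.15416426, 789.72078755]), array([-0.26128091, -0.48285187, -0.83584745]))
strip_1 [442. 359.] 0.98 [561. 335.  16.]
strip_1 [437. 325.] 0.92 [533. 282.  16.]
strip_1 [399. 263.] 0.72 [519. 143.  16.]
strip_1 [412. 292.] 0.61 [535. 206.  16.]
bar [391. 235.] 0.61 [497.  81.  15.]
base_a [319. 141.] 0.94 [ 508. -200.   36.]
base_a [283. 145.] 0.71 [ 584. -229.   36.]
rack [303. 150.] 0.88 [ 545. -208.   20.]
mat [419. 313.] 0.92 [541. 243.   3.]
mat [249. 252.] 0.24 [762. -27.   3.]
beaker [270. 302.] 0.66 [783. 135.  90.]
dish [252. 252.] 0.77 [759. -15.  16.]
dish [200. 193.] 0.49 [ 797. -206.   16.]
dish [420. 312.] 0.31 [545. 247.  16.]
wash_bottle [199. 194.] 0.76 [811. -86. 150.]
```

View pics/top0.png

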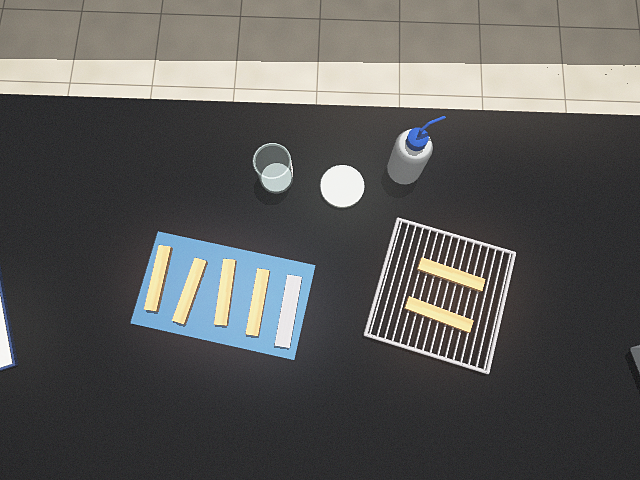

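Run:
```python
from h import *
f=np.load("top0.npy",allow_pickle=True).item();im=f["pixels"]
h=cv2.cvtColor(im,cv2.COLOR_BGR2HSV)
for p in [(159,278),(192,291),(224,293),(257,302),(287,314),(439,312),(451,273),(220,320),(443,292),(470,292)]: print(p,h[p[1],p[0]])
```

```text
(159, 278) [ 21  85 245]
(192, 291) [ 21  84 245]
(224, 293) [ 26  64 246]
(257, 302) [ 26  60 247]
(287, 314) [165   2 233]
(439, 312) [ 21  92 244]
(451, 273) [ 25  74 246]
(220, 320) [ 25  70 246]
(443, 292) [11 94 68]
(470, 292) [174   7 187]
```

The top view shows the four strips near (157,278), (190,291), (225,293) and (257,302), and the bar at (288,312), all on the mat. The base strips are at (452,274) and (440,314) on the rack. Next I fit the boxes.

```bash
cat >> h.py <<'E'
from scipy.optimize import least_squares
def mom(m):
    M=cv2.moments(m,True);a=M["m00"];a=a or 1
    return np.array([M["m10"]/a,M["m01"]/a]),np.array([M["mu20"],M["mu11"],M["mu02"]])/a
def wood(im):
    h=cv2.cvtColor(im,cv2.COLOR_BGR2HSV);return cv2.inRange(h,(14,40,90),(34,255,255))
def steel(im):
    h=cv2.cvtColor(im,cv2.COLOR_BGR2HSV);return cv2.inRange(h,(0,0,140),(180,40,255))
def blob(m,px):
    n,l=cv2.connectedComponents(m);k=l[int(px[1]),int(px[0])];return (l==k).astype(np.uint8)
def sil(f,x,y,a,z,L,W,H,S=8):
    c,s=np.cos(a),np.sin(a)
    P=[proj(f,(x+c*i*L/2-s*j*W/2,y+s*i*L/2+c*j*W/2,z+k)) for i in(-1,1) for j in(-1,1) for k in(0,H)]
    hull=cv2.convexHull(np.float32(P))[:,0]
    o=hull.min(0)
    M=cv2.moments(((hull-o)).astype(np.float32))
    a0=M["m00"];return o+[M["m10"]/a0,M["m01"]/a0],np.array([M["mu20"],M["mu11"],M["mu02"]])/a0
def fit(f,m,p0,z,dims):
    c,v=mom(m);ang=lambda v:np.arctan2(2*v[1],v[0]-v[2])/2
    def r(p):
        cc,vv=sil(f,*p,z,*dims);d=ang(vv)-ang(v);return [*(cc-c),20*np.sin(d)]
    return least_squares(r,p0,x_scale=[1,1,.05]).x, m.sum()
E
python3 - <<'E'
from h import *
T=[("strip",3,(130,25,16),[(159,278),(192,291),(224,293),(257,302)],[(442,359),(437,325),(412,292),(399,263)]),
("bar",3,(140,30,12),[(287,314)],[(391,235)]),("base",20,(130,25,16),[(439,312),(451,273)],[(319,141),(283,145)])]
F={c:np.load(f"{c}0.npy",allow_pickle=True).item() for c in("top","scene")}
for n,z,d,a,b in T:
  for pa,pb in zip(a,b):
    for c,p in(("top",pa),("scene",pb)):
      f=F[c];m=blob((steel if n=="bar" else wood)(f["pixels"]),p)
      g=at_z(f,p,z);q,A=fit(f,m,[g[0],g[1],-1.8 if n=="base" else 0],z,d)
      print(n,c,np.round(q[:2],1),round(np.degrees(q[2])%180,1),A)
E
```

```text
strip top [554.5 341.4] 0.0 837
strip scene [549.4 340.3] 0.0 1138
strip top [530.7 276.4] 0.0 835
strip scene [526.6 275.9] 0.0 1013
strip top [529.1 209.1] 0.0 835
strip scene [530.2 201.4] 180.0 909
strip top [513.9 142.4] 179.9 836
strip scene [512.3 137.6] 0.0 837
bar top [500.3  81.8] 178.9 1100
bar scene [498.1  74.6] 179.9 957
base top [ 506.2 -213.4] 76.9 937
base scene [ 500.4 -215.8] 76.9 568
base top [ 583.4 -238.2] 76.9 928
base scene [ 579.  -244.4] 76.9 568
```

View pics/scene0.png

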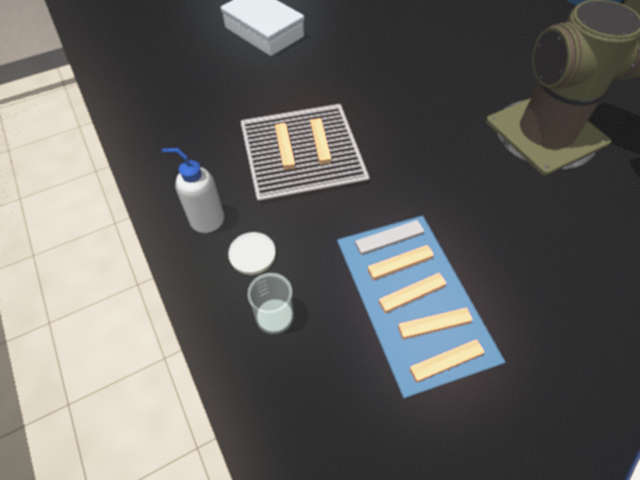

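The scene view shows the same layout: strips at (447,360), (436,323), (412,292) and (400,262), the bar at (390,237), and the base strips at (285,146) and (320,141). The fit angle never moved because float32 rounding zeroes the finite-difference step, so I set a larger step.

```bash
sed -i 's/x_scale=\[1,1,.05\])/x_scale=[1,1,.05],diff_step=1e-2)/' h.py
sed -i 's/    return least_squares(r,p0/    p0=list(p0)\n    p0[2]+=0.02\n    return least_squares(r,p0/' h.py
cat > m0.py <<'E'
from h import *
T=[("strip",3,(130,25,16),[(159,278),(192,291),(224,293),(257,302)],[(442,359),(437,325),(412,292),(399,263)]),
("bar",3,(140,30,12),[(287,314)],[(391,235)]),("base",20,(130,25,16),[(439,312),(451,273)],[(319,141),(283,145)])]
F={c:np.load(f"{c}0.npy",allow_pickle=True).item() for c in("top","scene")}
for n,z,d,a,b in T:
  for pa,pb in zip(a,b):
    for c,p in(("top",pa),("scene",pb)):
      f=F[c];m=blob((steel if n=="bar" else wood)(f["pixels"]),p)
      g=at_z(f,p,z);best=min((np.inf,0) for _ in[0])
      for a0 in ([-2,-1.7] if n=="base" else [-.4,-.2,.2]):
        q,A=fit(f,m,[g[0],g[1],a0],z,d)
        cc,vv=sil(f,*q,z,*d);c0,v0=mom(m);e=np.abs(cc-c0).sum()+np.abs(vv/v0.max()-v0/v0.max()).sum()
        if e<best[0]: best=(e,q)
      e,q=best;print(n,c,np.round(q[:2],1),round((np.degrees(q[2])+90)%180-90,1),round(e,2),A)
E
python3 m0.py
```

```text
strip top [554.3 342.4] -6.7 0.03 837
strip scene [553.8 339.6] -6.7 0.09 1138
strip top [531.5 277. ] -14.4 0.02 835
strip scene [530.8 274.2] -14.7 0.08 1013
strip top [531.4 206.8] -3.3 0.02 835
strip scene [530.9 204.3] -3.4 0.09 909
strip top [514.  140.9] -6.3 0.02 836
strip scene [513.2 138.9] -6.4 0.1 837
bar top [499.2  79.8] -7.1 0.01 1100
bar scene [499.1  78.1] -7.0 0.02 957
base top [ 501.8 -210.1] 71.2 0.01 937
base scene [ 500.7 -210.9] 71.3 0.02 568
base top [ 580.2 -235.1] 72.6 0.02 928
base scene [ 579.1 -235.3] 72.8 0.02 568
```

```bash
cat > plan.py <<'E'
# usage: wp list of (x,y,z,yaw_deg,grip,rows); tracks the commanded pose in cmd.json
import json,sys,os,numpy as np
def plan(wps,start=None):
    cur=np.array(start if start is not None else json.load(open("cmd.json")),float)
    R=[];p=cur[:4].copy()
    for x,y,z,yaw,g,n in wps:
        t=np.array([x,y,z,yaw],float)
        for i in range(1,n+1): R.append([*(p+(t-p)*i/n),g])
        p=t
    while len(R)%8: R.append(R[-1])
    for k in range(0,len(R),8):
        c=cur.copy();a=np.radians(c[3]);out=[]
        for x,y,z,w,g in R[k:k+8]:
            dx,dy=x-c[0],y-c[1]
            r=[round(np.cos(a)*dx+np.sin(a)*dy),round(np.sin(a)*dx-np.cos(a)*dy),round(c[2]-z),round(-np.radians(w-c[3]),2),g]
            if (x,y,z,w)==tuple(p) : r[:3]=[round(2*v)/2 for v in (np.cos(a)*dx+np.sin(a)*dy,np.sin(a)*dx-np.cos(a)*dy,c[2]-z)];r[3]=round(-np.radians(w-c[3]),3)
            out.append([float(v) for v in r])
        print(json.dumps(out))
        r=out[-1];cur=np.array([c[0]+np.cos(a)*r[0]+np.sin(a)*r[1],c[1]+np.sin(a)*r[0]-np.cos(a)*r[1],c[2]-r[2],c[3]-np.degrees(r[3])])
    json.dump(list(cur),open("cmd.json","w"));print("end",np.round(cur,2))
E
python3 -c "
from plan import *
plan([(554,341,60,173.3,-.2,13),(554,341,60,173.3,-.2,3),(554,341,5,173.3,-.2,4)],[133.34,507.78,231.3,165.3])"
```

```text
[[-35.0, -4.0, 13.0, -0.01, -0.2], [-69.0, -8.0, 26.0, -0.02, -0.2], [-104.0, -13.0, 40.0, -0.03, -0.2], [-138.0, -17.0, 53.0, -0.04, -0.2], [-173.0, -21.0, 66.0, -0.05, -0.2], [-207.0, -25.0, 79.0, -0.06, -0.2], [-242.0, -29.0, 92.0, -0.08, -0.2], [-276.0, -34.0, 105.0, -0.09, -0.2]]
[[-35.0, -7.0, 14.0, -0.01, -0.2], [-69.0, -14.0, 27.0, -0.02, -0.2], [-103.0, -21.0, 40.0, -0.03, -0.2], [-137.0, -29.0, 53.0, -0.04, -0.2], [-171.0, -36.0, 66.0, -0.05, -0.2], [-171.0, -36.0, 66.0, -0.05, -0.2], [-171.0, -36.0, 66.0, -0.05, -0.2], [-171.0, -36.0, 66.0, -0.05, -0.2]]
[[0.0, 0.0, 14.0, 0.0, -0.2], [0.0, 0.0, 28.0, 0.0, -0.2], [0.0, 0.0, 42.0, 0.0, -0.2], [0.5, 0.0, 55.5, 0.0, -0.2], [0.5, 0.0, 55.5, 0.0, -0.2], [0.5, 0.0, 55.5, 0.0, -0.2], [0.5, 0.0, 55.5, 0.0, -0.2], [0.5, 0.0, 55.5, 0.0, -0.2]]
end [553.85 341.06   4.8  173.32]
```

Request:
move_arm([
  [-35,-4,13,-0.01,-0.2],
  [-69,-8,26,-0.02,-0.2],
  [-104,-13,40,-0.03,-0.2],
  [-138,-17,53,-0.04,-0.2],
  [-173,-21,66,-0.05,-0.2],
  [-207,-25,79,-0.06,-0.2],
  [-242,-29,92,-0.08,-0.2],
  [-276,-34,105,-0.09,-0.2],
], squeeze=35)

```text
time: 1.57
tool_pos: [393.4, 404.1, 125.8]
eef_rot: [0.0, 0.083, 0.997, 0.0]
contact_force: [1.0, 1.3, 0.0]
grip_width: 0.599
grasp_force: 0.0
```

Request:
move_arm([
  [-35,-7,14,-0.01,-0.2],
  [-69,-14,27,-0.02,-0.2],
  [-103,-21,40,-0.03,-0.2],
  [-137,-29,53,-0.04,-0.2],
  [-171,-36,66,-0.05,-0.2],
  [-171,-36,66,-0.05,-0.2],
  [-171,-36,66,-0.05,-0.2],
  [-171,-36,66,-0.05,-0.2],
])

```text
time: 2.23
tool_pos: [553.8, 340.7, 60.0]
eef_rot: [-0.001, 0.059, 0.998, -0.0]
contact_force: [-1.2, 0.5, -0.4]
grip_width: 0.6
grasp_force: 0.0
```

```bash
cat >> h.py <<'E'
from scipy.spatial.transform import Rotation as Rot
def wrist_pts(f,s,px,z):
    K=np.array(f["camera_matrix"]);H=np.array(f["hand_eye"]);q=np.array(s["eef_rot"]);R=Rot.from_quat(q[[1,2,3,0]]).as_matrix()
    u=(np.array(px,float)-[K[0,2],K[1,2]])/[K[0,0],K[1,1]];r=np.linalg.norm(u,axis=1,keepdims=True)
    d=np.hstack([np.sin(r)*u/np.maximum(r,1e-9),np.cos(r)])
    D=d@H[:3,:3].T@R.T;o=np.array(s["tool_pos"])+R@H[:3,3]
    return o+D*((z-o[2])/D[:,2:])
def wrist(name):
    s=status.read_state();f=eyes.grab_frame("wrist");cv2.imwrite(name,f["pixels"]);return s,f
E
python3 - <<'E'
from h import *
s,f=wrist("pics/w1.png");print(np.round(f["hand_eye"],2))
m=wood(f["pixels"]);n,l,st,c=cv2.connectedComponentsWithStats(m)
for i in range(1,n):
    if st[i,4]<500: continue
    ys,xs=np.where(l==i);P=wrist_pts(f,s,np.c_[xs,ys],19)[:,:2]
    (cx,cy),(w,h),a=cv2.minAreaRect(np.float32(P));print(st[i],np.round([cx,cy,w,h,a],1))
E
```

```text
[[ 0.0000e+00 -9.6000e-01 -2.6000e-01  6.6320e+01]
 [ 1.0000e+00 -0.0000e+00  0.0000e+00 -1.4000e-01]
 [-0.0000e+00 -2.6000e-01  9.6000e-01 -1.4248e+02]
 [ 0.0000e+00  0.0000e+00  0.0000e+00  1.0000e+00]]
[  170   116    59   222 10237] [531.3 276.5  28.  128.4  75.5]
[   0  137   56  188 6281] [514.8 147.   38.9 129.3  83.6]
[  58  140   78  207 8662] [531.7 209.8  34.  129.6  86.6]
[  291   141    51   228 10618] [554.1 339.6  24.8 129.5  83.4]
```

View pics/w1.png

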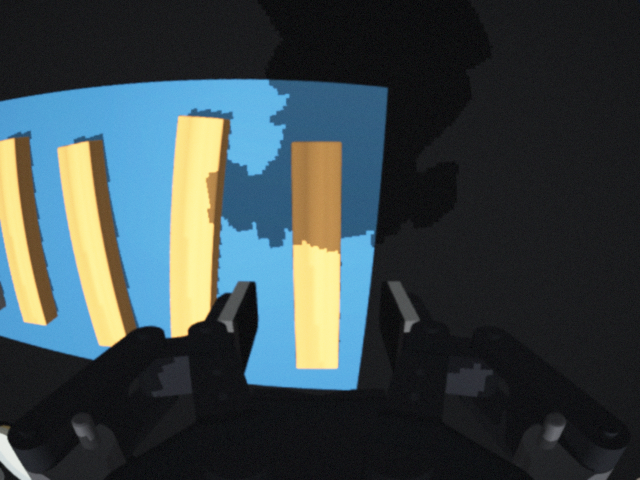

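The wrist view shows the strip under the gripper at columns 291-342, with both fingers clear on either side. It agrees with the fixed cameras to about 1.5 mm.

Request:
move_arm([
  [0,-1,14,0,-0.2],
  [0,-1,28,0,-0.2],
  [0,-1,42,0,-0.2],
  [0,-1,51,0,-0.2],
  [0,-1,55.5,0,-0.2],
  [0,-1,55.5,0,1],
  [0,-1,55.5,0,1],
  [0,-1,55.5,0,1],
])

```text
time: 2.95
tool_pos: [554.7, 340.6, 6.0]
eef_rot: [0.001, 0.058, 0.998, 0.001]
contact_force: [0.1, 0.1, -0.1]
grip_width: 0.282
grasp_force: 36.3
```

Request:
move_arm([
  [0,0,0,0,1],
  [0,0,0,0,1],
  [0,0,0,0,1],
  [0,0,-10,0,1],
  [0,0,-30,0,1],
  [0,0,-60,0,1],
  [0,0,-90,0,1],
  [0,0,-100,0,1],
])

```text
time: 3.62
tool_pos: [556.5, 341.2, 110.1]
eef_rot: [0.003, 0.058, 0.998, 0.002]
contact_force: [1.0, 1.5, 0.2]
grip_width: 0.286
grasp_force: 36.3
```

```bash
python3 -c "
from plan import *
plan([(527.6,-262.9,120,162.1,1,16)],[553.7,340.07,104.8,173.32])"
```

```text
[[-3.0, -38.0, -1.0, 0.01, 1.0], [-6.0, -75.0, -2.0, 0.02, 1.0], [-8.0, -113.0, -3.0, 0.04, 1.0], [-11.0, -150.0, -4.0, 0.05, 1.0], [-14.0, -188.0, -5.0, 0.06, 1.0], [-17.0, -226.0, -6.0, 0.07, 1.0], [-19.0, -263.0, -7.0, 0.09, 1.0], [-22.0, -301.0, -8.0, 0.1, 1.0]]
[[-7.0, -37.0, -1.0, 0.01, 1.0], [-13.0, -74.0, -2.0, 0.02, 1.0], [-20.0, -111.0, -2.0, 0.03, 1.0], [-26.0, -149.0, -3.0, 0.05, 1.0], [-33.0, -186.0, -4.0, 0.06, 1.0], [-39.0, -223.0, -5.0, 0.07, 1.0], [-46.0, -260.0, -6.0, 0.08, 1.0], [-52.0, -297.0, -7.0, 0.1, 1.0]]
end [ 527.5  -262.68  119.8   161.86]
```

Request:
move_arm([
  [-3,-38,-1,0.01,1],
  [-6,-75,-2,0.02,1],
  [-8,-113,-3,0.04,1],
  [-11,-150,-4,0.05,1],
  [-14,-188,-5,0.06,1],
  [-17,-226,-6,0.07,1],
  [-19,-263,-7,0.09,1],
  [-22,-301,-8,0.1,1],
])

```text
time: 4.28
tool_pos: [540.2, 36.7, 112.9]
eef_rot: [-0.0, 0.109, 0.994, -0.0]
contact_force: [0.7, -0.9, -0.9]
grip_width: 0.28
grasp_force: 36.3
```

Request:
move_arm([
  [-7,-37,-1,0.01,1],
  [-13,-74,-2,0.02,1],
  [-20,-111,-2,0.03,1],
  [-26,-149,-3,0.05,1],
  [-33,-186,-4,0.06,1],
  [-39,-223,-5,0.07,1],
  [-46,-260,-6,0.08,1],
  [-52,-297,-7,0.1,1],
])

```text
time: 4.95
tool_pos: [527.3, -264.8, 119.9]
eef_rot: [0.0, 0.158, 0.987, 0.0]
contact_force: [0.6, 0.2, -0.7]
grip_width: 0.282
grasp_force: 36.3
```

Run:
```python
from h import *
for i in range(4): eyes.grab_frame("wrist")
s,f=wrist("pics/w2.png");print(np.round(s["tool_pos"],1),np.round(s["eef_rot"],4))
np.save("w2.npy",(s,f),allow_pickle=True)
m=wood(f["pixels"]);n,l,st,c=cv2.connectedComponentsWithStats(m)
for i in range(1,n):
    if st[i,4]<300: continue
    ys,xs=np.where(l==i)
    for z in(36,s["tool_pos"][2]+14):
        P=wrist_pts(f,s,np.c_[xs,ys],z)[:,:2]
        (cx,cy),(w,h),a=cv2.minAreaRect(np.float32(P));print(st[i],np.round([cx,cy,w,h,a],1))
```

```text
[ 527.3 -263.7  119.6] [-3.000e-04  1.589e-01  9.873e-01  4.000e-04]
[  282   142   203   254 25848] [ 568.5 -232.2  130.5  185.3   71.7]
[  282   142   203   254 25848] [ 523.5 -236.9   74.2  105.3   71.7]
```

View pics/w2.png

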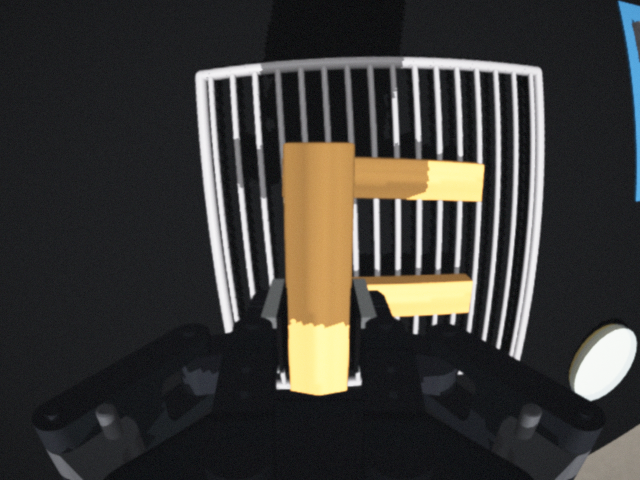

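The wrist view shows the held strip at columns 284-355, rows 143-393. To its right, the far base strip ends at (483,164)-(482,201) and the near one at (471,277)-(472,314).

Run:
```python
from h import *
s,f=np.load("w2.npy",allow_pickle=True)
W=lambda px,z:wrist_pts(f,s,px,z)[:,:2]
u=np.array([np.cos(np.radians(72.1)),np.sin(np.radians(72.1))]);n=np.array([u[1],-u[0]])
m=wood(f["pixels"]).astype(bool)
# base long edges right of the held strip, from mask columns
for nm,c0,c1,r0,r1 in(("far",370,470,150,210),("near",375,460,265,325)):
    cols=np.arange(c0,c1,4);T=[];B=[]
    for c in cols:
        r=np.where(m[r0:r1,c])[0]+r0;T.append((c,r.min()-.5));B.append((c,r.max()+.5))
    for k,E in(("top",T),("bot",B)):
        P=W(E,36);v=np.polyfit(P@u,P@n,1);print(nm,k,"angle",round(72.1-np.degrees(np.arctan(v[0])),2),"n at mid",round(np.median(P@n),1))
    rr=range(r0+16,r1-16,3)
    Q=[(np.where(m[r,c1-20:c1+60])[0].max()+c1-20+.5,r) for r in rr];P=W(Q,36);print(" end u",np.round(np.median(P@u),1))
M=np.array([540.5,-222.9]);print("expected n",(M@n)-42,(M@n)+42,"u end",M@u+65)
# held strip
z=s["tool_pos"][2]+14
P=W([(284,143),(355,143),(288,390),(349,390)],z);q=P-s["tool_pos"][:2];print("held rel tcp along n",np.round(q@n,1),"along u",np.round(q@u,1))
```

```text
far top angle 71.19 n at mid 528.8
far bot angle 70.76 n at mid 555.2
 end u 19.4
near top angle 72.39 n at mid 605.3
near bot angle 59.02 n at mid 636.5
 end u 18.9
expected n 540.8465654044134 624.8465654044134 u end 19.015859296069024
held rel tcp along n [-64.3 -64.2  37.9  38.1] along u [-11.4  12.9 -13.5  13. ]
```

Request:
move_arm([
  [0,1,20,0,1],
  [0,1,40,0,1],
  [0,1,55,0,1],
  [0,1,66,0,1],
  [0,1,74,0,1],
  [0,1,78,0,1],
  [0,1,79.5,0,1],
  [0,1,79.5,0,1],
])

```text
time: 5.87
tool_pos: [528.4, -261.3, 40.4]
eef_rot: [0.0, 0.157, 0.988, 0.0]
contact_force: [-0.0, -0.2, -1.1]
grip_width: 0.281
grasp_force: 36.3
```

Request:
move_arm([
  [0,0,0.2,0,1],
  [0,0,0.4,0,1],
  [0,0,0.6,0,1],
  [0,0,0.8,0,1],
  [0,0,1,0,1],
  [0,0,1,0,1],
  [0,0,1,0,1],
  [0,0,1,0,1],
])

```text
time: 6.53
tool_pos: [528.1, -261.9, 39.3]
eef_rot: [-0.0, 0.158, 0.987, -0.0]
contact_force: [-0.9, 0.5, -0.1]
grip_width: 0.278
grasp_force: 36.3
```

Request:
move_arm([
  [0,0,0.2,0,1],
  [0,0,0.4,0,1],
  [0,0,0.6,0,1],
  [0,0,0.8,0,1],
  [0,0,1,0,1],
  [0,0,1.2,0,1],
  [0,0,1.4,0,1],
  [0,0,1.4,0,1],
])

```text
time: 7.2
tool_pos: [528.2, -261.9, 38.6]
eef_rot: [0.0, 0.158, 0.987, -0.0]
contact_force: [-1.5, 1.0, 6.0]
grip_width: 0.286
grasp_force: 37.1
```

```bash
python3 -c "
from plan import *
plan([(527.8,-261.7,37.9,161.86,-.2,4),(527.8,-261.7,100,161.86,-.2,4),(531.2,275.5,70,165.5,-.2,14),(531.2,275.5,70,165.5,-.2,2)],[527.8,-261.7,37.9,161.86])"
```

```text
[[0.0, 0.0, 0.0, -0.0, -0.2], [0.0, 0.0, 0.0, -0.0, -0.2], [0.0, 0.0, 0.0, -0.0, -0.2], [0.0, 0.0, 0.0, -0.0, -0.2], [0.0, 0.0, -16.0, -0.0, -0.2], [0.0, 0.0, -31.0, -0.0, -0.2], [0.0, 0.0, -47.0, -0.0, -0.2], [0.0, 0.0, -62.0, -0.0, -0.2]]
[[12.0, 37.0, 2.0, -0.0, -0.2], [23.0, 73.0, 4.0, -0.01, -0.2], [35.0, 110.0, 6.0, -0.01, -0.2], [47.0, 146.0, 8.0, -0.02, -0.2], [59.0, 183.0, 11.0, -0.02, -0.2], [70.0, 219.0, 13.0, -0.03, -0.2], [82.0, 256.0, 15.0, -0.03, -0.2], [94.0, 292.0, 17.0, -0.04, -0.2]]
[[10.0, 37.0, 2.0, -0.0, -0.2], [20.0, 74.0, 4.0, -0.01, -0.2], [30.0, 111.0, 6.0, -0.01, -0.2], [41.0, 148.0, 9.0, -0.01, -0.2], [51.0, 185.0, 11.0, -0.02, -0.2], [61.0, 222.0, 13.0, -0.02, -0.2], [61.0, 222.0, 13.0, -0.024, -0.2], [61.0, 222.0, 13.0, -0.024, -0.2]]
end [531.33 275.27  69.9  165.53]
```

Request:
move_arm([
  [0,0,0,0,0.3],
  [0,0,0,0,-0.2],
  [0,0,0,0,-0.2],
  [0,0,0,0,-0.2],
  [0,0,-10,0,-0.2],
  [0,0,-25,0,-0.2],
  [0,0,-43,0,-0.2],
  [0,0,-62,0,-0.2],
])

```text
time: 7.87
tool_pos: [527.8, -261.7, 100.7]
eef_rot: [-0.001, 0.158, 0.987, 0.0]
contact_force: [-0.6, -0.4, -0.0]
grip_width: 0.602
grasp_force: 0.0
```

Request:
move_arm([
  [12,37,2,0,-0.2],
  [23,73,4,-0.01,-0.2],
  [35,110,6,-0.01,-0.2],
  [47,146,8,-0.02,-0.2],
  [59,183,11,-0.02,-0.2],
  [70,219,13,-0.03,-0.2],
  [82,256,15,-0.03,-0.2],
  [94,292,17,-0.04,-0.2],
])

```text
time: 8.53
tool_pos: [529.9, 46.8, 83.7]
eef_rot: [0.001, 0.138, 0.99, 0.0]
contact_force: [0.7, -1.0, 0.4]
grip_width: 0.6
grasp_force: 0.0
```

Request:
move_arm([
  [10,37,2,0,-0.2],
  [20,74,4,-0.01,-0.2],
  [30,111,6,-0.01,-0.2],
  [41,148,9,-0.01,-0.2],
  [51,185,11,-0.02,-0.2],
  [61,222,13,-0.02,-0.2],
  [61,222,13,-0.024,-0.2],
  [61,222,13,-0.024,-0.2],
])

```text
time: 9.2
tool_pos: [531.9, 277.4, 70.3]
eef_rot: [0.0, 0.124, 0.992, 0.0]
contact_force: [0.3, -0.3, -0.0]
grip_width: 0.598
grasp_force: 0.0
```

```bash
cat >> h.py <<'E'
def look_wrist(z,amin=2000,f=None):
    for i in range(2): eyes.grab_frame("wrist")
    s,f=wrist("pics/wx.png");print("tcp",np.round(s["tool_pos"],1),np.round(np.degrees(2*np.arctan2(s["eef_rot"][2],s["eef_rot"][1])),2))
    n,l,st,c=cv2.connectedComponentsWithStats(wood(f["pixels"]))
    for i in range(1,n):
        if st[i,4]<amin: continue
        ys,xs=np.where(l==i);P=wrist_pts(f,s,np.c_[xs,ys],z)[:,:2];print(st[i],np.round(cv2.minAreaRect(np.float32(P))[0],1),np.round(cv2.minAreaRect(np.float32(P))[1:][0]),round(cv2.minAreaRect(np.float32(P))[2],1))
E
python3 - <<'E'
from h import *
look_wrist(19)
f=eyes.grab_frame("top");cv2.imwrite("pics/top1.png",f["pixels"])
cv2.imwrite("pics/top1c.png",cv2.resize(f["pixels"][200:390,350:530],None,fx=3,fy=3,interpolation=cv2.INTER_CUBIC))
for p in proj(f,(527.8,-261.7,52)),: print(p)
E
```

```text
tcp [531.5 274.7  70.1] 165.53
[ 295  140   48  218 9727] [531.1 274.5] [ 25. 129.] 75.5
[ 155  172   78  151 6300] [510.1 208.7] [29. 87.] 86.7
[  67  176   81  169 6595] [504.9 145.5] [ 34. 110.] 83.6
[468.4994894  300.15764389]
```

View pics/top1c.png

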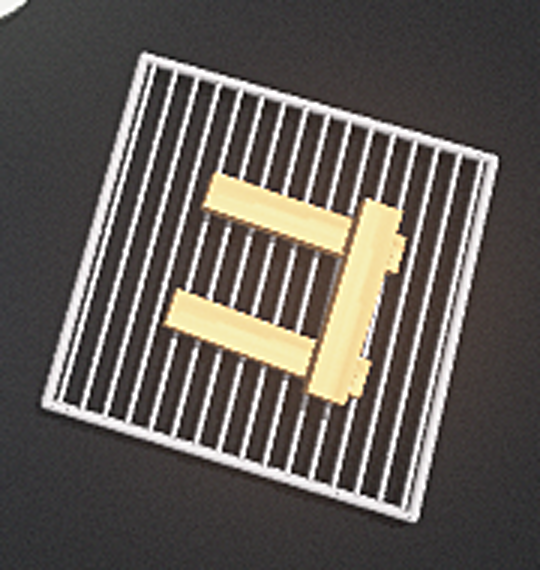

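The crop shows strip B lying across the right end of both base strips, roughly from (380,205) to (330,395). It is square and centred. Next is strip 2.

```bash
python3 -c "
from plan import *
plan([(553.3,-183.5,60,161.9,1,13),(553.3,-183.5,60,161.9,1,1),(553.3,-183.5,45,161.9,1,1),(553.3,-183.5,40,161.9,1,1)],[531.33,275.27,104.9,165.53])"
```

```text
[[-10.0, -34.0, 3.0, 0.0, 1.0], [-21.0, -67.0, 7.0, 0.01, 1.0], [-31.0, -101.0, 10.0, 0.01, 1.0], [-42.0, -135.0, 14.0, 0.02, 1.0], [-52.0, -169.0, 17.0, 0.02, 1.0], [-63.0, -202.0, 21.0, 0.03, 1.0], [-73.0, -236.0, 24.0, 0.03, 1.0], [-84.0, -270.0, 28.0, 0.04, 1.0]]
[[-11.0, -33.0, 3.0, 0.0, 1.0], [-23.0, -67.0, 7.0, 0.01, 1.0], [-35.0, -100.0, 10.0, 0.01, 1.0], [-47.0, -133.0, 13.0, 0.02, 1.0], [-59.0, -167.0, 17.0, 0.02, 1.0], [-59.0, -167.0, 17.0, 0.02, 1.0], [-59.0, -167.0, 32.0, 0.02, 1.0], [-58.5, -166.5, 37.0, 0.023, 1.0]]
end [ 553.2  -183.45   39.9   161.92]
```

Request:
move_arm([
  [0,0,20,0,-0.2],
  [0,0,40,0,-0.2],
  [0,0,55,0,-0.2],
  [0,0,62,0,-0.2],
  [0,0,65,0,-0.2],
  [0,0,65,0,-0.2],
  [0,0,65,0,1],
  [0,0,65,0,1],
])

```text
time: 10.07
tool_pos: [532.7, 275.3, 6.0]
eef_rot: [0.001, 0.126, 0.992, 0.001]
contact_force: [-0.0, -0.2, 0.3]
grip_width: 0.327
grasp_force: 0.0
```

Request:
move_arm([
  [0,0,0,0,1],
  [0,0,0,0,1],
  [0,0,0,0,1],
  [0,0,-10,0,1],
  [0,0,-30,0,1],
  [0,0,-60,0,1],
  [0,0,-90,0,1],
  [0,0,-100,0,1],
])

```text
time: 10.73
tool_pos: [533.9, 276.3, 109.7]
eef_rot: [0.003, 0.126, 0.992, 0.002]
contact_force: [0.6, 1.3, 0.4]
grip_width: 0.283
grasp_force: 34.4
```

Request:
move_arm([
  [-10,-34,3,0,1],
  [-21,-67,6,0.01,1],
  [-31,-101,9,0.01,1],
  [-42,-135,12,0.02,1],
  [-52,-169,15,0.02,1],
  [-63,-202,18,0.03,1],
  [-73,-236,22,0.03,1],
  [-84,-270,28,0.04,1],
])

```text
time: 11.4
tool_pos: [545.3, -8.9, 77.0]
eef_rot: [0.0, 0.146, 0.989, 0.0]
contact_force: [0.8, -0.1, -0.8]
grip_width: 0.281
grasp_force: 34.5
```

Request:
move_arm([
  [-11,-33,3,0,1],
  [-23,-67,6,0.01,1],
  [-35,-100,8,0.01,1],
  [-47,-133,10,0.02,1],
  [-56,-160,12,0.02,1],
  [-58.5,-166.5,17,0.023,1],
  [-58.5,-166.5,28,0.023,1],
  [-58.5,-166.5,36,0.023,1],
])

```text
time: 12.07
tool_pos: [553.1, -184.1, 40.1]
eef_rot: [-0.0, 0.158, 0.987, 0.0]
contact_force: [-0.8, 1.0, -0.6]
grip_width: 0.281
grasp_force: 34.5
```

Request:
move_arm([
  [0,0,0,0,1],
  [0,0,0,0,1],
  [0,0,0.5,0,1],
  [0,0,0.8,0,1],
  [0,0,1.2,0,1],
  [0,0,1.6,0,1],
  [0,0,2,0,1],
  [0,0,2,0,1],
])

```text
time: 12.73
tool_pos: [553.6, -183.4, 39.2]
eef_rot: [0.0, 0.157, 0.988, 0.0]
contact_force: [-0.2, 1.3, 2.2]
grip_width: 0.28
grasp_force: 34.8
```

```bash
python3 -c "
from plan import *
plan([(531.2,205.8,60,176.6,-.2,11),(531.2,205.8,60,176.6,-.2,5)],[553.2,-183.45,98.5,161.92])"
```

```text
[[13.0, 33.0, 4.0, -0.02, -0.2], [26.0, 66.0, 7.0, -0.05, -0.2], [39.0, 99.0, 10.0, -0.07, -0.2], [52.0, 132.0, 14.0, -0.09, -0.2], [64.0, 165.0, 18.0, -0.12, -0.2], [77.0, 198.0, 21.0, -0.14, -0.2], [90.0, 231.0, 24.0, -0.16, -0.2], [103.0, 264.0, 28.0, -0.19, -0.2]]
[[6.0, 35.0, 4.0, -0.02, -0.2], [13.0, 70.0, 7.0, -0.04, -0.2], [19.5, 104.5, 10.5, -0.066, -0.2], [19.5, 104.5, 10.5, -0.066, -0.2], [19.5, 104.5, 10.5, -0.066, -0.2], [19.5, 104.5, 10.5, -0.066, -0.2], [19.5, 104.5, 10.5, -0.066, -0.2], [19.5, 104.5, 10.5, -0.066, -0.2]]
end [530.96 205.6   60.   176.59]
```

Request:
move_arm([
  [0,0,0.4,0,1],
  [0,0,0.4,0,0.3],
  [0,0,0.4,0,-0.2],
  [0,0,0.4,0,-0.2],
  [0,0,-6,0,-0.2],
  [0,0,-20,0,-0.2],
  [0,0,-40,0,-0.2],
  [0,0,-59.5,0,-0.2],
])

```text
time: 13.4
tool_pos: [553.0, -183.5, 98.9]
eef_rot: [-0.001, 0.157, 0.988, 0.0]
contact_force: [0.3, -0.8, -0.1]
grip_width: 0.596
grasp_force: 0.0
```

Request:
move_arm([
  [13,33,4,-0.02,-0.2],
  [26,66,7,-0.05,-0.2],
  [39,99,10,-0.07,-0.2],
  [52,132,14,-0.09,-0.2],
  [64,165,18,-0.12,-0.2],
  [77,198,21,-0.14,-0.2],
  [90,231,24,-0.16,-0.2],
  [103,264,28,-0.19,-0.2],
])

```text
time: 14.07
tool_pos: [537.7, 100.9, 70.9]
eef_rot: [0.0, 0.062, 0.998, 0.0]
contact_force: [1.4, 0.4, -0.9]
grip_width: 0.602
grasp_force: 0.0
```

Request:
move_arm([
  [6,35,4,-0.02,-0.2],
  [13,70,7,-0.04,-0.2],
  [19.5,104.5,10.5,-0.066,-0.2],
  [19.5,104.5,10.5,-0.066,-0.2],
  [19.5,104.5,10.5,-0.066,-0.2],
  [19.5,104.5,10.5,-0.066,-0.2],
  [19.5,104.5,10.5,-0.066,-0.2],
  [19.5,104.5,10.5,-0.066,-0.2],
])

```text
time: 14.73
tool_pos: [531.6, 204.1, 60.1]
eef_rot: [-0.0, 0.031, 1.0, -0.0]
contact_force: [-0.1, -0.4, -0.8]
grip_width: 0.599
grasp_force: 0.0
```

Run:
```python
from h import *
look_wrist(19)
f=eyes.grab_frame("top");np.save("top2.npy",f,allow_pickle=True)
cv2.imwrite("pics/top2c.png",cv2.resize(f["pixels"][200:390,350:530],None,fx=4,fy=3.1,interpolation=cv2.INTER_CUBIC)) if 0 else cv2.imwrite("pics/top2c.png",cv2.resize(f["pixels"][240:345,385:505],None,fx=5,fy=5,interpolation=cv2.INTER_CUBIC))
for L,z,P in(("L1",36,[(501.3,-210.5),(579.7,-235.2)]),("L2",52,[(553.2,-183.5),(527.8,-261.9)])):
  for p in P: print(L,p,np.round((proj(f,(*p,z))-[385,240])*5))
```

```text
tcp [531.6 204.2  60.1] 176.46
[ 173  117   53  220 9808] [511.8 141.7] [ 28. 125.] 83.6
[  294   140    51   227 10646] [531.1 204.7] [ 25. 129.] 86.6
L1 (501.3, -210.5) [272. 370.]
L1 (579.7, -235.2) [333. 168.]
L2 (553.2, -183.5) [209. 226.]
L2 (527.8, -261.9) [418. 301.]
```

View pics/top2c.png

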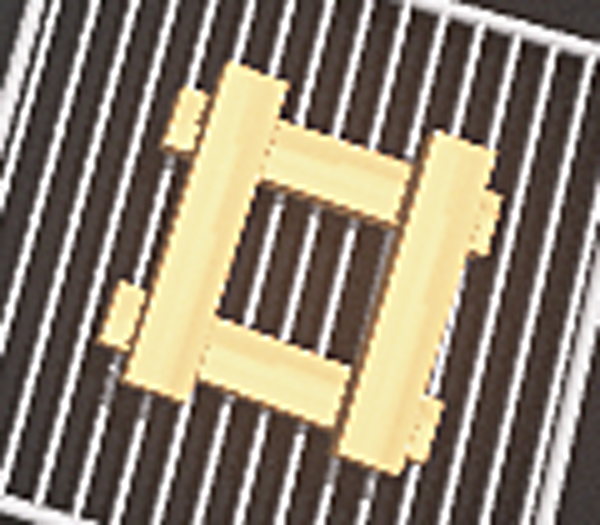

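The crop shows both layer-2 strips crosswise on the base pair, at (207,230) and (418,303). Each is within about 1 mm of its prediction of (209,226) and (418,301).

```bash
python3 -c "
from plan import *
plan([(580,-235.8,95,251.9,1,13),(580,-235.8,75,251.9,1,1),(580,-235.8,62,251.9,1,1),(580,-235.8,56.5,251.9,1,1)],[530.96,205.6,105,176.59])"
```

```text
[[-6.0, -34.0, 1.0, -0.1, 1.0], [-12.0, -67.0, 2.0, -0.2, 1.0], [-17.0, -101.0, 2.0, -0.3, 1.0], [-23.0, -135.0, 3.0, -0.4, 1.0], [-29.0, -168.0, 4.0, -0.51, 1.0], [-35.0, -202.0, 5.0, -0.61, 1.0], [-40.0, -236.0, 5.0, -0.71, 1.0], [-46.0, -269.0, 6.0, -0.81, 1.0]]
[[20.0, -28.0, 1.0, -0.1, 1.0], [41.0, -55.0, 2.0, -0.2, 1.0], [61.0, -83.0, 2.0, -0.3, 1.0], [82.0, -110.0, 3.0, -0.4, 1.0], [102.0, -137.0, 4.0, -0.5, 1.0], [102.0, -137.0, 24.0, -0.5, 1.0], [102.0, -137.0, 37.0, -0.5, 1.0], [102.0, -137.5, 42.5, -0.504, 1.0]]
end [ 580.05 -235.78   56.5   251.88]
```

Request:
move_arm([
  [0,0,20,0,-0.2],
  [0,0,38,0,-0.2],
  [0,0,50,0,-0.2],
  [0,0,55,0,-0.2],
  [0,0,55,0,-0.2],
  [0,0,55,0,-0.2],
  [0,0,55,0,1],
  [0,0,55,0,1],
])

```text
time: 15.6
tool_pos: [532.3, 205.7, 5.9]
eef_rot: [0.001, 0.03, 1.0, 0.0]
contact_force: [-0.1, 0.4, -0.2]
grip_width: 0.329
grasp_force: 0.0
```

Request:
move_arm([
  [0,0,0,0,1],
  [0,0,0,0,1],
  [0,0,0,0,1],
  [0,0,-10,0,1],
  [0,0,-30,0,1],
  [0,0,-60,0,1],
  [0,0,-90,0,1],
  [0,0,-100,0,1],
])

```text
time: 16.27
tool_pos: [533.5, 206.3, 109.5]
eef_rot: [0.003, 0.03, 1.0, 0.001]
contact_force: [0.0, 0.1, 0.4]
grip_width: 0.283
grasp_force: 34.5
```

Request:
move_arm([
  [-6,-34,1,-0.1,1],
  [-12,-67,2,-0.2,1],
  [-17,-101,2,-0.3,1],
  [-23,-135,3,-0.4,1],
  [-29,-168,4,-0.51,1],
  [-35,-202,5,-0.61,1],
  [-40,-236,5,-0.71,1],
  [-46,-269,6,-0.81,1],
])

```text
time: 16.93
tool_pos: [560.6, -67.5, 98.9]
eef_rot: [-0.0, -0.369, 0.93, 0.0]
contact_force: [-0.1, -0.1, -0.1]
grip_width: 0.282
grasp_force: 34.5
```

Request:
move_arm([
  [20,-28,1,-0.1,1],
  [41,-55,2,-0.2,1],
  [61,-83,2,-0.3,1],
  [82,-110,3,-0.4,1],
  [102,-137,4,-0.504,1],
  [102,-137.5,15,-0.504,1],
  [102,-137.5,27,-0.504,1],
  [102,-137.5,36,-0.504,1],
])

```text
time: 17.6
tool_pos: [579.5, -236.3, 61.6]
eef_rot: [-0.0, -0.586, 0.81, 0.001]
contact_force: [-1.0, 0.2, -0.7]
grip_width: 0.283
grasp_force: 34.6
```

Run:
```python
from h import *
for i in range(3): look_wrist(52) if i==2 else None
s=status.read_state();print(np.round(s["joints"],2),s["contact_force"])
```

```text
tcp [ 578.3 -234.9   60.6] 251.85
[  254   139   288   257 37672] [ 539.8 -226.5] [125. 130.] 72.9
[-0.39  0.54 -0.16  0.88  0.   -1.64] [ 0.00825896 -0.28025517  0.36305198]
```

View pics/wx.png

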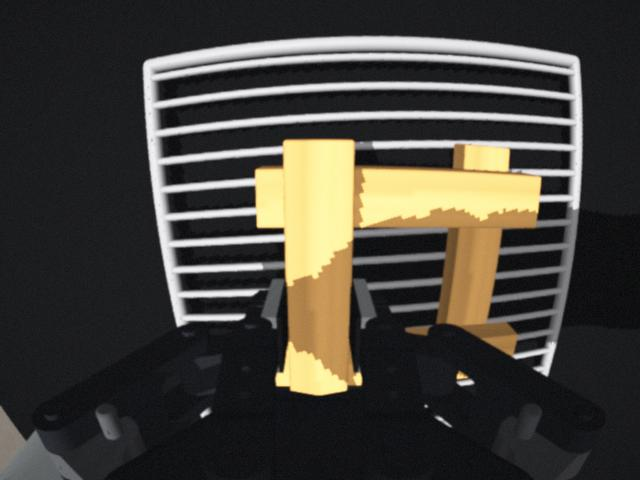

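The view shows the held strip at columns 284-353 above the layer-2 pair. One layer-2 strip runs across rows 168-227, and its end overhangs on the left at column 256 as expected. I lower it now.

Request:
move_arm([
  [0,0,3,0,1],
  [0,0,5,0,1],
  [0,0,6.5,0,1],
  [0,0,7.5,0,1],
  [0,0,7.8,0,1],
  [0,0,8.1,0,1],
  [0,0,8.4,0,1],
  [0,0,8.4,0,1],
])

```text
time: 18.42
tool_pos: [580.5, -235.9, 55.0]
eef_rot: [0.0, -0.587, 0.81, -0.0]
contact_force: [-1.2, 0.7, 2.8]
grip_width: 0.283
grasp_force: 35.0
```

```bash
python3 -c "
from plan import *
plan([(513.4,140.2,60,173.65,0,12),(513.4,140.2,60,173.65,0,4)],[580.05,-235.78,114.5,251.88])"
```

```text
[[-28.0, 15.0, 5.0, 0.11, 0.0], [-56.0, 30.0, 9.0, 0.23, 0.0], [-84.0, 45.0, 14.0, 0.34, 0.0], [-112.0, 60.0, 18.0, 0.46, 0.0], [-140.0, 75.0, 23.0, 0.57, 0.0], [-168.0, 90.0, 27.0, 0.68, 0.0], [-196.0, 105.0, 32.0, 0.8, 0.0], [-224.0, 120.0, 36.0, 0.91, 0.0]]
[[-5.0, 32.0, 5.0, 0.11, 0.0], [-11.0, 63.0, 9.0, 0.23, 0.0], [-16.0, 95.0, 14.0, 0.34, 0.0], [-22.0, 126.0, 18.0, 0.46, 0.0], [-21.5, 126.0, 18.5, 0.455, 0.0], [-21.5, 126.0, 18.5, 0.455, 0.0], [-21.5, 126.0, 18.5, 0.455, 0.0], [-21.5, 126.0, 18.5, 0.455, 0.0]]
end [513.34 140.29  60.   173.67]
```

Request:
move_arm([
  [0,0,0.2,0,1],
  [0,0,0.2,0,0.3],
  [0,0,0.2,0,-0.2],
  [0,0,0.2,0,-0.2],
  [0,0,-6,0,-0.2],
  [0,0,-20,0,-0.2],
  [0,0,-40,0,-0.2],
  [0,0,-60,0,-0.2],
])

```text
time: 19.08
tool_pos: [579.8, -235.8, 114.8]
eef_rot: [-0.0, -0.587, 0.81, 0.001]
contact_force: [0.7, -0.9, 0.1]
grip_width: 0.6
grasp_force: 0.0
```

Request:
move_arm([
  [-28,15,5,0.11,0],
  [-56,30,9,0.23,0],
  [-84,45,14,0.34,0],
  [-112,60,18,0.46,0],
  [-140,75,23,0.57,0],
  [-168,90,27,0.68,0],
  [-196,105,32,0.8,0],
  [-224,120,36,0.91,0],
])

```text
time: 19.75
tool_pos: [535.8, 15.6, 78.7]
eef_rot: [0.0, -0.168, 0.986, -0.0]
contact_force: [0.7, 0.4, -0.4]
grip_width: 0.501
grasp_force: 0.0
```

Request:
move_arm([
  [-5,32,5,0.11,0],
  [-11,63,9,0.23,0],
  [-16,95,14,0.34,0],
  [-21.5,126,18.5,0.455,0],
  [-21.5,126,18.5,0.455,0],
  [-21.5,126,18.5,0.455,0],
  [-21.5,126,18.5,0.455,0],
  [-21.5,126,18.5,0.455,0],
])

```text
time: 20.42
tool_pos: [514.2, 139.2, 60.3]
eef_rot: [0.0, 0.056, 0.998, -0.0]
contact_force: [-0.5, -0.7, -0.3]
grip_width: 0.503
grasp_force: 0.0
```

```bash
python3 - <<'E'
from h import *
look_wrist(19)
E
python3 -c "
from plan import *
plan([(501.2,-210,95,251.9,1,12),(501.2,-210,80,251.9,1,2),(501.2,-210,63,251.9,1,2)],[513.34,140.29,105,173.67])"
```

```text
tcp [514.3 139.   60.3] 173.57
[  294   140    51   227 10631] [513.9 139.4] [ 25. 129.] 83.7
[[-2.0, -29.0, 1.0, -0.11, 1.0], [-4.0, -58.0, 2.0, -0.23, 1.0], [-7.0, -87.0, 2.0, -0.34, 1.0], [-9.0, -116.0, 3.0, -0.46, 1.0], [-11.0, -146.0, 4.0, -0.57, 1.0], [-13.0, -175.0, 5.0, -0.68, 1.0], [-15.0, -204.0, 6.0, -0.8, 1.0], [-18.0, -233.0, 7.0, -0.91, 1.0]]
[[22.0, -19.0, 0.0, -0.11, 1.0], [43.0, -39.0, 1.0, -0.23, 1.0], [65.0, -59.0, 2.0, -0.34, 1.0], [87.0, -78.0, 3.0, -0.46, 1.0], [87.0, -78.0, 10.0, -0.46, 1.0], [87.0, -78.0, 18.0, -0.46, 1.0], [87.0, -78.0, 26.0, -0.46, 1.0], [86.5, -78.5, 35.0, -0.455, 1.0]]
end [ 501.53 -210.01   63.    251.88]
```

Request:
move_arm([
  [0,0,20,0,0],
  [0,0,38,0,0],
  [0,0,50,0,0],
  [0,0,55,0,0],
  [0,0,55,0,0],
  [0,0,55,0,0],
  [0,0,55,0,1],
  [0,0,55,0,1],
])

```text
time: 21.23
tool_pos: [515.0, 140.3, 6.2]
eef_rot: [0.001, 0.055, 0.998, 0.0]
contact_force: [0.4, -0.2, -0.5]
grip_width: 0.285
grasp_force: 34.5
```

Request:
move_arm([
  [0,0,0,0,1],
  [0,0,0,0,1],
  [0,0,0,0,1],
  [0,0,-10,0,1],
  [0,0,-30,0,1],
  [0,0,-60,0,1],
  [0,0,-90,0,1],
  [0,0,-100,0,1],
])

```text
time: 21.9
tool_pos: [515.9, 140.8, 109.4]
eef_rot: [0.003, 0.055, 0.998, 0.001]
contact_force: [0.5, -0.3, -0.4]
grip_width: 0.283
grasp_force: 34.5
```

Request:
move_arm([
  [-2,-29,1,-0.11,1],
  [-4,-58,2,-0.23,1],
  [-7,-87,2,-0.34,1],
  [-9,-116,3,-0.46,1],
  [-11,-146,4,-0.57,1],
  [-13,-175,5,-0.68,1],
  [-15,-204,6,-0.8,1],
  [-18,-233,7,-0.91,1],
])

```text
time: 22.57
tool_pos: [504.9, -94.6, 97.9]
eef_rot: [-0.0, -0.392, 0.92, 0.0]
contact_force: [0.8, 0.2, -0.2]
grip_width: 0.284
grasp_force: 34.5
```

Request:
move_arm([
  [22,-19,0,-0.11,1],
  [43,-39,1,-0.23,1],
  [65,-59,2,-0.34,1],
  [86.5,-78.5,3,-0.455,1],
  [86.5,-78.5,10,-0.455,1],
  [86.5,-78.5,18,-0.455,1],
  [86.5,-78.5,27,-0.455,1],
  [86.5,-78.5,35,-0.455,1],
])

```text
time: 23.23
tool_pos: [501.1, -208.9, 61.7]
eef_rot: [-0.0, -0.587, 0.81, 0.001]
contact_force: [0.7, 0.2, -0.6]
grip_width: 0.281
grasp_force: 34.6
```

Request:
move_arm([
  [0,0,3,0,1],
  [0,0,5,0,1],
  [0,0,6.5,0,1],
  [0,0,7.5,0,1],
  [0,0,7.8,0,1],
  [0,0,8.1,0,1],
  [0,0,8.4,0,1],
  [0,0,8.4,0,1],
])

```text
time: 23.9
tool_pos: [502.2, -210.2, 55.1]
eef_rot: [0.0, -0.587, 0.81, -0.0]
contact_force: [0.1, 1.0, 1.7]
grip_width: 0.282
grasp_force: 34.8
```

```bash
python3 -c "
from plan import *
plan([(499.2,79,60,172.95,-.15,12),(499.2,79,60,172.95,-.15,4)],[501.53,-210.01,114.5,251.88])
print()
plan([(540.6,-222.9,115,161.9,1,9),(540.6,-222.9,79,161.9,1,4),(540.6,-222.9,79,161.9,1,3)],[499.2,79,105,172.95])"
```

```text
[[-23.0, 8.0, 5.0, 0.11, -0.15], [-46.0, 15.0, 9.0, 0.23, -0.15], [-68.0, 23.0, 14.0, 0.34, -0.15], [-91.0, 31.0, 18.0, 0.46, -0.15], [-114.0, 38.0, 23.0, 0.57, -0.15], [-137.0, 46.0, 27.0, 0.69, -0.15], [-160.0, 54.0, 32.0, 0.8, -0.15], [-183.0, 61.0, 36.0, 0.92, -0.15]]
[[-7.0, 23.0, 5.0, 0.11, -0.15], [-15.0, 46.0, 9.0, 0.23, -0.15], [-23.0, 68.0, 14.0, 0.34, -0.15], [-30.5, 91.0, 18.5, 0.458, -0.15], [-30.5, 91.0, 18.5, 0.458, -0.15], [-30.5, 91.0, 18.5, 0.458, -0.15], [-30.5, 91.0, 18.5, 0.458, -0.15], [-30.5, 91.0, 18.5, 0.458, -0.15]]
end [499.4   78.86  60.   172.93]

[[-9.0, -33.0, -1.0, 0.02, 1.0], [-17.0, -65.0, -2.0, 0.04, 1.0], [-26.0, -98.0, -3.0, 0.06, 1.0], [-35.0, -131.0, -4.0, 0.09, 1.0], [-43.0, -164.0, -6.0, 0.11, 1.0], [-52.0, -196.0, -7.0, 0.13, 1.0], [-61.0, -229.0, -8.0, 0.15, 1.0], [-69.0, -262.0, -9.0, 0.17, 1.0]]
[[-15.0, -31.0, -1.0, 0.02, 1.0], [-15.0, -31.0, 8.0, 0.02, 1.0], [-15.0, -31.0, 17.0, 0.02, 1.0], [-15.0, -31.0, 26.0, 0.02, 1.0], [-14.5, -30.5, 35.0, 0.023, 1.0], [-14.5, -30.5, 35.0, 0.023, 1.0], [-14.5, -30.5, 35.0, 0.023, 1.0], [-14.5, -30.5, 35.0, 0.023, 1.0]]
end [ 540.59 -222.88   79.    161.89]
```

Request:
move_arm([
  [0,0,0.2,0,1],
  [0,0,0.3,0,0.3],
  [0,0,0.3,0,-0.2],
  [0,0,0.3,0,-0.2],
  [0,0,-6,0,-0.2],
  [0,0,-20,0,-0.2],
  [0,0,-40,0,-0.2],
  [0,0,-60,0,-0.2],
])

```text
time: 24.57
tool_pos: [501.2, -210.0, 115.0]
eef_rot: [-0.0, -0.587, 0.81, 0.001]
contact_force: [-0.5, 0.2, 0.3]
grip_width: 0.596
grasp_force: 0.0
```

Request:
move_arm([
  [-23,8,5,0.11,-0.15],
  [-46,15,9,0.23,-0.15],
  [-68,23,14,0.34,-0.15],
  [-91,31,18,0.46,-0.15],
  [-114,38,23,0.57,-0.15],
  [-137,46,27,0.69,-0.15],
  [-160,54,32,0.8,-0.15],
  [-183,61,36,0.92,-0.15],
])

```text
time: 25.23
tool_pos: [500.6, -16.2, 78.7]
eef_rot: [0.0, -0.163, 0.987, -0.0]
contact_force: [1.0, 0.6, 0.3]
grip_width: 0.573
grasp_force: 0.0
```

Request:
move_arm([
  [-7,23,5,0.11,-0.15],
  [-15,46,9,0.23,-0.15],
  [-23,68,14,0.34,-0.15],
  [-30.5,91,18.5,0.458,-0.15],
  [-30.5,91,18.5,0.458,-0.15],
  [-30.5,91,18.5,0.458,-0.15],
  [-30.5,91,18.5,0.458,-0.15],
  [-30.5,91,18.5,0.458,-0.15],
])

```text
time: 25.9
tool_pos: [500.0, 77.9, 60.4]
eef_rot: [0.0, 0.062, 0.998, -0.0]
contact_force: [0.6, -0.7, -0.1]
grip_width: 0.576
grasp_force: 0.0
```

Run:
```python
from h import *
for i in range(2): eyes.grab_frame("wrist")
s,f=wrist("pics/w5.png");print("tcp",np.round(s["tool_pos"],1))
m=steel(f["pixels"]);n,l,st,c=cv2.connectedComponentsWithStats(m)
for i in range(1,n):
    if st[i,4]<1500: continue
    ys,xs=np.where(l==i);r=cv2.minAreaRect(np.float32(wrist_pts(f,s,np.c_[xs,ys],15)[:,:2]));print(st[i],np.round(r[0],1),np.round(r[1],1),round(r[2],1))
f=eyes.grab_frame("top");np.save("top3.npy",f,allow_pickle=True)
im=cv2.resize(f["pixels"][240:345,385:505],None,fx=5,fy=5,interpolation=cv2.INTER_CUBIC)
def box(x,y,a,z,col):
    a=np.radians(a);P=[(x+np.cos(a)*i*65-np.sin(a)*j*12.5,y+np.sin(a)*i*65+np.cos(a)*j*12.5,z) for i,j in((-1,-1),(1,-1),(1,1),(-1,1))]
    cv2.polylines(im,[np.int32([(proj(f,p)-[385,240]+.5)*5 for p in P])],True,col,1)
M=np.array([540.6,-222.9]);a=np.radians(71.9);u=np.array([np.cos(a),np.sin(a)]);n=np.array([u[1],-u[0]])
for k in(-1,1): box(*(M+41.5*k*n),71.9,68,(0,0,255));box(*(M+41.5*k*u),161.9,52,(255,0,0));box(*(M+41.5*k*n),71.9,36,(0,160,0))
cv2.imwrite("pics/top3c.png",im)
```

```text
tcp [500.1  77.8  60.4]
[  292   129    58   241 13279] [499.6  78.8] [ 30.3 139.6] 82.7
[   0  209   88  191 5821] [ 526.3 -123.2] [ 70.6 163.2] 75.3
```

View pics/top3c.png

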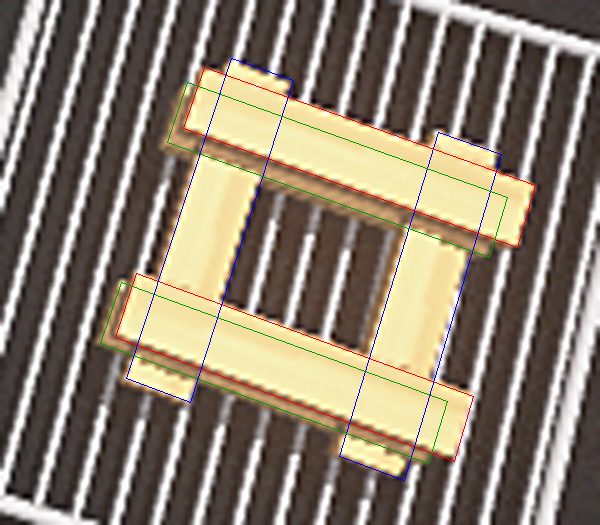

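The red layer-3, blue layer-2 and green layer-1 predictions match the strips within about 1 mm, so the stack is square. Next is the bar.

Request:
move_arm([
  [0,1,20,0,-0.15],
  [0,1,38,0,-0.15],
  [0,1,50,0,-0.15],
  [0,1,55,0,-0.15],
  [0,1,55,0,-0.15],
  [0,1,55,0,-0.15],
  [0,1,55,0,1],
  [0,1,55,0,1],
], squeeze=90)

```text
time: 26.77
tool_pos: [500.9, 79.5, 6.4]
eef_rot: [0.001, 0.062, 0.998, -0.0]
contact_force: [-4.3, -1.9, 14.2]
grip_width: 0.32
grasp_force: 89.7
```

Request:
move_arm([
  [0,0,0,0,1],
  [0,0,0,0,1],
  [0,0,0,0,1],
  [0,0,-8,0,1],
  [0,0,-25,0,1],
  [0,0,-55,0,1],
  [0,0,-85,0,1],
  [0,0,-100,0,1],
])

```text
time: 27.43
tool_pos: [501.2, 80.0, 108.6]
eef_rot: [0.002, 0.062, 0.998, 0.001]
contact_force: [0.5, 0.6, -3.8]
grip_width: 0.319
grasp_force: 89.9
```

Request:
move_arm([
  [-9,-33,-1,0.02,1],
  [-17,-66,-2,0.04,1],
  [-26,-99,-3,0.06,1],
  [-35,-132,-4,0.09,1],
  [-43,-165,-6,0.11,1],
  [-52,-197,-7,0.13,1],
  [-61,-230,-8,0.15,1],
  [-69,-263,-9,0.17,1],
])

```text
time: 28.1
tool_pos: [535.6, -191.2, 114.4]
eef_rot: [-0.0, 0.147, 0.989, 0.0]
contact_force: [0.2, -0.3, -3.5]
grip_width: 0.318
grasp_force: 90.0
```

Request:
move_arm([
  [-14.5,-30.5,-1,0.023,1],
  [-14.5,-30.5,8,0.023,1],
  [-14.5,-30.5,17,0.023,1],
  [-14.5,-30.5,26,0.023,1],
  [-14.5,-30.5,33,0.023,1],
  [-14.5,-30.5,35,0.023,1],
  [-14.5,-30.5,37,0.023,1],
  [-14.5,-30.5,37,0.023,1],
])

```text
time: 28.77
tool_pos: [540.7, -222.2, 76.7]
eef_rot: [-0.0, 0.157, 0.988, 0.0]
contact_force: [-1.1, 0.9, -3.3]
grip_width: 0.316
grasp_force: 90.1
```

Run:
```python
from h import *
s,f=wrist("pics/w6.png");print(np.round(s["tool_pos"],1),np.degrees(2*np.arctan2(s["eef_rot"][2],s["eef_rot"][1])),s["contact_force"])
```

```text
[ 540.7 -222.2   76.7] 161.9244654694356 [-1.1206487   0.94080479 -3.33886441]
```

View pics/w6.png

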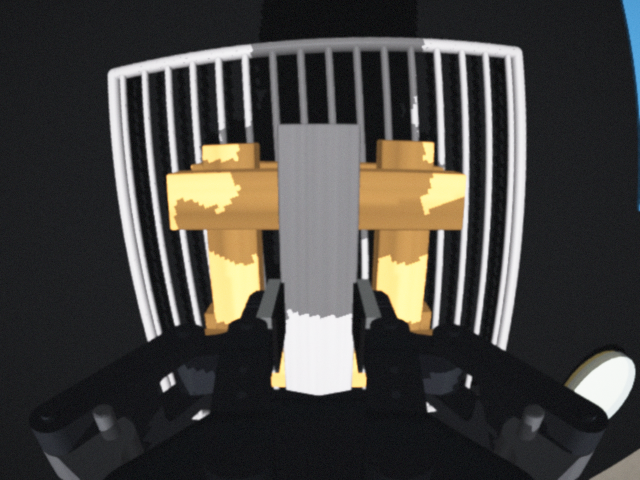

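The bar at columns 280-359 is centred across the top strips, which span columns 168-465. I lower it slowly.

Request:
move_arm([
  [0,0,2,0,1],
  [0,0,3.5,0,1],
  [0,0,4.5,0,1],
  [0,0,5.2,0,1],
  [0,0,5.7,0,1],
  [0,0,6,0,1],
  [0,0,6.3,0,1],
  [0,0,6.3,0,1],
])

```text
time: 29.48
tool_pos: [541.1, -223.3, 71.5]
eef_rot: [0.0, 0.158, 0.987, -0.0]
contact_force: [-2.0, 0.7, 3.9]
grip_width: 0.318
grasp_force: 90.9
```

Request:
move_arm([
  [0,0,0,0,0.3],
  [0,0,0,0,0],
  [0,0,0,0,-0.2],
  [0,0,0,0,-0.2],
  [0,0,-6,0,-0.2],
  [0,0,-20,0,-0.2],
  [0,0,-45,0,-0.2],
  [0,0,-75,0,-0.2],
], squeeze=30)

```text
time: 30.15
tool_pos: [539.6, -222.7, 145.3]
eef_rot: [-0.002, 0.158, 0.987, 0.0]
contact_force: [0.3, -0.3, 0.0]
grip_width: 0.6
grasp_force: 0.0
```

Request:
move_arm([
  [0,35,-10,0,-0.2],
  [0,70,-20,0,-0.2],
  [0,105,-20,0,-0.2],
  [0,140,-20,0,-0.2],
  [0,175,-20,0,-0.2],
  [0,205,-20,0,-0.2],
  [0,220,-20,0,-0.2],
  [0,220,-20,0,-0.2],
])

```text
time: 30.82
tool_pos: [610.7, -11.1, 166.2]
eef_rot: [0.001, 0.156, 0.988, 0.0]
contact_force: [0.3, -0.2, 0.0]
grip_width: 0.599
grasp_force: 0.0
```

Run:
```python
from h import *
f=eyes.grab_frame("top");g=eyes.grab_frame("scene");s=status.read_state();print(s["contact_force"],s["grip_width"])
a=cv2.resize(f["pixels"][225:365,370:515],(435,420),interpolation=cv2.INTER_CUBIC)
b=cv2.resize(g["pixels"][90:210,230:355],(360,346),interpolation=cv2.INTER_CUBIC)
o=np.zeros((420,795,3),np.uint8);o[:,:435]=a;o[:346,435:]=b;cv2.imwrite("pics/fin.png",o)
```

```text
[ 0.07255461 -0.14282391  0.1715379 ] 0.6001424601970837
```

View pics/fin.png

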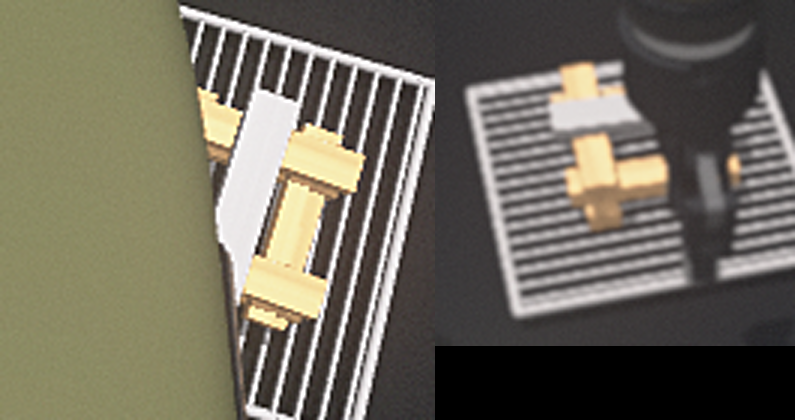

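The arm blocks part of the view, but the bar lies flat across the top strips and nothing has shifted. I move off further and hand in.

Request:
move_arm([
  [10,35,0,0,-0.2],
  [20,70,0,0,-0.2],
  [30,105,0,0,-0.2],
  [40,140,0,0,-0.2],
  [50,170,0,0,-0.2],
  [55,190,0,0,-0.2],
  [60,200,0,0,-0.2],
  [60,200,0,0,-0.2],
])

```text
time: 31.58
tool_pos: [614.6, 195.1, 165.7]
eef_rot: [-0.0, 0.157, 0.988, -0.0]
contact_force: [0.3, -1.2, 0.2]
grip_width: 0.603
grasp_force: 0.0
```

Run:
```python
from h import *
f=eyes.grab_frame("top");M=np.array([540.6,-222.9])
im=f["pixels"];p=proj(f,(*M,80));m=steel(im)
x0,y0=int(p[0])-45,int(p[1])-45
k=cv2.morphologyEx(m,cv2.MORPH_OPEN,np.ones((7,7),np.uint8));b=blob(k,p)
print(p,mom(b)[0],b.sum());q,_=fit(f,b,[*M,-.3],68,(140,30,12));print(np.round(q[:2],1),np.degrees(q[2]))
print(job.close_job())
```

```text
[451.5800661  290.88091311] [450.9125817  291.89052288] 1224
[ 540.5 -223.4] -18.292596084262343
the job is handed in; nothing more can be done
None
```

The stack is finished and handed in after about 32 s of robot time: four strips in two crosswise layers over the first pair, with the steel bar flat across the top, all within about 1 mm of target; I saw no sign that the first two strips moved, and the arm worked well clear of the beaker, wash bottle and dish, though I did not re-measure those three at the end.

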